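# Cover the pot and switch on the hotplate

### The arm

A 6-joint arm with a two-finger parallel gripper is mounted at the origin on the work surface. World frame = base frame: x ahead of the robot, y to its left, z up, the work surface at z = 0. Lengths are in m, angles in rad, forces in N, time in s.
With the tool pointing down it reaches from about 0.35 to 0.85 m from the base axis. Payload 8.1 kg.
Tool frame: the origin (TCP) lies at the very end of the fingers, on their centre line; the grasp point (between the pads) lies 19 mm behind it; z points along the fingers, y is the direction in which the jaws open and shut (so a half turn about z gives the same grasp; the last joint's range is limited). The gripper opens to 93 mm and grips with 3 to 60 N. Pads are 15 mm wide; open, the fingers measure 128 mm over their backs; the gripper's body (75 mm by 188 mm) begins 65 mm behind the grasp point.
Start: joints at [1.205, 0.13, 1.488, -0, 1.523, -0.085], TCP at [0.166, 0.577, 0.219] pointing down, gripper open.
Joint ranges: [-2.96, 2.96], [-0.89, 2.26], [0.02, 2.5], [-1.34, 4.48], [0, 2.73], [-2.66, 2.66]. Speed limits (rad/s): [2.39, 2.39, 2.79, 3.14, 3.14, 3.14].

### API

Orientations are given as a rotation vector (axis times angle).
In Python, from plant import * gives the robot as it stands.
- The arm moves only by the tool apply_moves, never from a script. Its argument "commands" is one flat list of numbers, 7 for each row, row after row: the shift along the world's x, y, z in cm, then the turn, a rotation vector about the world's x, y, z in rad, then the finger opening in cm, from 0 to 9.3. A call has 1 to 8 rows; each row shifts and turns the pose as measured when the row begins; what a row does not reach is not made up. A row lasts 1/8 s, in which the tool goes at most 62.5 mm and 10.7 degrees, less where a joint would pass 70% of its speed; a pose out of reach is approached as far as the arm can. A call with a gripper value outside its range is refused whole. The fingers move at their own pace and stop on an object; "squeeze" is the grip in N (left out, the last holds). Time passes only in rows, so rows that do not move let the fingers close. It gives the time, the measured TCP pose, the force and the opening at its end, in the units of the state.
- read_state(): the state, without advancing time (a new reading comes with each control period).
- read_camera(name): name is "side" or "top"; returns (picture, depth): 420x560x3 uint8, blue, green, red; 420x560 float32, m along the optical axis (not along the pixel's ray), 0 where there is no reading.
- camera_model(name): a dict with "intrinsics" (3x3 intrinsics, pixels), "dist_coeffs" ([k1, k2, p1, p2, k3] as OpenCV has them; the pictures are not rectified), "R" (3x3) and "t" (3): a world point X has camera coordinates R X + t. Camera axes: x right, y down, z forward; pixel columns grow to the right and rows downward; lengths in m; the calibration is good to about 2 mm. A picture is of the moment at which its call begins. camera_model takes no time and is no camera call.
- close_job(): hands the job in, once; it reports no verdict.
Trained networks look in the newest picture that a camera, given by its name, has taken for a name from the list of things; names that differ only in an ending like _2 or _b are one class to them, and where a whole thing is asked for, a point or a joint stands for the part that bears it (a point fixed in the world has none). Each returns a list of dicts, best first, with "conf" (0 to 1); they miss things now and then, are a little off and sometimes report something else, mostly with a low value. They report only what shows in the picture. A call takes as long as a camera call. They do not tell look-alikes from the thing itself.
- find_in(query, camera): "point" ([x, y, z] in m, in the coordinates of the camera as it stood for that picture, good to about 4 mm: the middle of the surface that is visible of it).
- cut_out(query, camera): "mask" (420x560 bool, what is visible of it).
- spot_point(query, camera): "point" ([x, y, z] in m, in the coordinates of the camera as it stood for that picture, good to about 4 mm: a listed point, or the origin of a listed thing).
The state is a dict: "t": time; "q": joint angles; "dq": joint speeds; "joint_torque": joint torques, N m; "tool_pos": TCP position; "orientation": TCP orientation; "force": force on the tool from outside, world axes, zero at the start; "wrist_torque": the same for the moment, N m; "opening": finger opening in m.
Only numpy, scipy, OpenCV 4.12 (cv2) and the standard library are available. Lean on these libraries where they do the work, as an engineer would, in place of code of your own. Each camera call takes 0.05 s, during which the arm holds its last target. There are 200 camera calls.

### The job

Put the steel lid on the pot that stands on the hotplate, lowering it by its knob rather than dropping it, so that it sits level and fully home in the rim. Only then turn the black lever on the grey power box clockwise, from its off stop all the way to its on stop, and let go. Leave the pot where it stands on the hotplate and do not shove or tip the other things on the desk.

Things in the scene. Friction and masses are not known exactly. Their poses are not given: they have to be found in the camera images.
- lid: Loose round steel lid, 160 mm wide, 0.28 kg, lying flat, knob up. Origin: centre of its underside, z up. Upwards: a solid locating step 134 mm wide, 0 to 10 mm (lower 6 mm taper to 122 mm wide); the 160 mm plate, 10 to 14 mm; a black upright cylindrical knob 32 mm wide, 14 to 52 mm, at the centre. Yaw does not matter. The white saucer is not the lid.
- lid_knob (a point): Point on the lid's axis inside the knob, 36 mm above the lid's origin.
- pot: Loose open steel pot, 0.9 kg, on the hotplate: 152 mm outer, 144 mm inner diameter, 100 mm high. Origin: centre of its underside, 45 mm above the desk, z up. Wire ears at its +y and -y sides reach 101 mm from the axis at 72 mm height. Lid home: its step is in the mouth (5 mm clearance all round), its plate lies on the rim, its origin 90 mm above the pot's.
- pot_rim (a point): Centre of the pot's mouth, level with the top of the rim, 100 mm above the pot's origin (145 mm above the desk).
- hotplate: White hotplate fixed to the desk, 220 x 210 x 40 mm with a flat dark round plate of 176 mm diameter whose top is 45 mm above the desk. Origin: centre of its underside; the pot stands within about 8 mm of its centre.
- switch_box: Grey power box fixed to the desk, 170 (x) by 190 (y) mm, top 60 mm high. Origin: centre of its underside; its front (-x) faces roughly towards the robot. The lever turns on its top about a vertical axis 45 mm behind (+x of) the centre. A small round white stud marks the off place of the lever's tip, a white bar the on place.
- lever_axis (a point): Point on the lever's vertical turning axis, fixed to the box, 81 mm above the desk: the height of the middle of the lever's grip.
- lever_grip (a point): Point in the middle of the lever's arm, 78 mm from the turning axis, 81 mm above the desk; moves with the lever. The black arm is a straight level bar, 18 mm wide, from the 52 mm wide hub to 105 mm from the axis, 69 to 97 mm above the desk, 8 mm clear of the box under it. The point's x axis points from the tip to the turning axis.
- lever (a joint): Lever angle in rad, growing clockwise from above: 0 off (arm leans 0.7 rad to the -y side of the box's front direction, at the stud), 1.4 on (0.7 rad to the +y side, at the bar mark); hard stops at both. An over-centre mechanism (up to 0.23 N m, 3 N at the grip point) drives it to the nearer stop: let go before 0.7 it snaps back to off, beyond it snaps on.
- mug: Bystander: white mug, 76 mm diameter, 88 mm high. Origin: centre of its underside.
- bottle: Bystander: clear bottle with black cap, 60 mm diameter, 150 mm high. Origin: centre of its underside.
- saucer: Bystander: shallow white saucer, 140 mm diameter, 16 mm high. Origin: centre of its underside.
Things that resemble listed ones, but are neither listed nor needed, are in the scene too. Leave any orange look-alike of the pot alone. Leave any turquoise look-alike of the lid alone.

How it is judged:
On the way, in this order (a step that is already met when the one before it is completed fails the run):
1. the lid sits level and home in the rim of the pot, released, with the power still off (z of lid in the frame of pot between 0.086 and 0.093 m and horizontal distance between lid and pot_rim below 0.008 m and angle between lid's own z axis and vertical below 0.035 rad and contact force between the fingers and lid below 0.1 N and value of joint lever below 0.4 rad), for 0.2 s.
2. the lever has been turned to its on stop with the lid still on the pot (z of lid in the frame of pot between 0.086 and 0.093 m and horizontal distance between lid and pot_rim below 0.008 m and angle between lid's own z axis and vertical below 0.035 rad and value of joint lever above 1.3 rad), for 0.2 s.
At the end, for the whole second after the job is handed in: Lid home in the rim (origin 86-93 mm above the pot's, within 8 mm of its axis, tilt under 0.035 rad); pot upright (under 0.03 rad), within 30 mm of the hotplate's centre; lever above 1.3 rad; lid and pot at rest, fingers off lid and box (all of step 2 and horizontal distance between pot and hotplate below 0.03 m and angle between pot's own z axis and vertical below 0.03 rad and linear speed of each of lid, pot below 0.02 m/s and contact force between the fingers and lid below 0.1 N and contact force between the fingers and switch_box below 0.1 N); the robot touches nothing.
It fails at once if the lid is dropped (moves faster than 0.5 m/s while not held, a fall of about 13 mm) (linear speed of lid above 0.5 m/s and contact force between the fingers and lid below 0.1 N).
It fails at once if the power is switched on (lever past 0.9 rad) while the lid is not on the pot (value of joint lever above 0.9 rad and (z of lid in the frame of pot above 0.1 m or z of lid in the frame of pot below 0.08 m or horizontal distance between lid and pot above 0.02 m)).
It fails at once if a bystander is shoved more than 40 mm or an upright one is tipped (distance of any of mug, bottle, saucer from where it was at the start of the episode above 0.04 m or angle between any of mug, bottle, saucer's own z axis and vertical above 0.6 rad).
It also fails if it takes over 61 s, if anything falls off the work surface, if the arm or the gripper's body presses on something with over 40 N, if the wrist force passes 120 N, or if a joint passes its speed limit or range.

## Working session

There is one attempt and no reset: what is moved stays moved. The work goes in short steps, Python scripts to look and compute and a tool call to move; the robot and the scene stay as the last step left them, time stands still between calls to the robot, and variables do not carry over. Pictures are saved under pics/ and viewed, about 8 in all and at most 12, crops included, and the job is handed in when it is done.

Besides the shell and the picture viewer there is one more tool, called after "Request:" as a command line: name --argument value ..., lists and objects as JSON in quotes. apply_moves: Moves the arm, as the interface text tells. Its arguments: {"type":"object","properties":{"commands":{"type":"array"},"squeeze":{"type":"number"}},"required":["commands"]}

```bash
mkdir -p pics; cat > h.py <<'E'
from plant import *
import numpy as np, cv2
def w(p,cam):
    m=camera_model(cam); return np.array(m["R"]).T@(np.array(p)-np.array(m["t"]))
def pix(X,cam):
    m=camera_model(cam); r,_=cv2.Rodrigues(np.array(m["R"])); 
    return cv2.projectPoints(np.array([X],float),r,np.array(m["t"],float),np.array(m["intrinsics"]),np.array(m["dist_coeffs"]))[0].ravel()
def cloud(depth,cam):
    m=camera_model(cam); h,wd=depth.shape
    u,v=np.meshgrid(np.arange(wd),np.arange(h))
    p=cv2.undistortPoints(np.stack([u,v],-1).reshape(-1,1,2).astype(float),np.array(m["intrinsics"]),np.array(m["dist_coeffs"])).reshape(h,wd,2)
    P=np.dstack([p*depth[...,None],depth])
    return (P-np.array(m["t"]))@np.array(m["R"])
E
python3 - <<'E'
from h import *
for c in ["top","side"]:
    im,d=read_camera(c); cv2.imwrite(f"pics/{c}0.png",im); np.save(f"{c}0.npy",d)
    m=camera_model(c); print(c,-np.array(m["R"]).T@np.array(m["t"]))
    for q in ["lid","lid_knob","pot","pot_rim","hotplate","switch_box","lever_axis","lever_grip","mug","bottle","saucer"]:
        for r in spot_point(q,c): X=w(r["point"],c); print(q,round(r["conf"],2),X.round(3),pix(X,c).round())
print(read_state())
E
```

```text
top [0.36212166 0.02375267 1.24271386]
lid 0.89 [ 0.481 -0.339 -0.001] [404. 204.]
lid 0.7 [ 0.257 -0.321 -0.006] [402. 281.]
lid_knob 0.94 [ 0.477 -0.34   0.034] [408. 204.]
lid_knob 0.74 [ 0.256 -0.323  0.038] [407. 283.]
pot 0.72 [0.189 0.296 0.001] [188. 312.]
pot 0.63 [0.489 0.349 0.043] [165. 207.]
pot_rim 0.94 [0.193 0.292 0.095] [182. 316.]
pot_rim 0.91 [0.492 0.346 0.141] [156. 202.]
switch_box 0.62 [0.647 0.007 0.001] [285. 151.]
switch_box 0.31 [0.49  0.343 0.144] [156. 202.]
lever_axis 0.83 [0.689 0.003 0.078] [286. 130.]
lever_axis 0.68 [ 0.739 -0.263 -0.002] [374. 119.]
lever_grip 0.75 [ 0.618 -0.038  0.082] [301. 155.]
mug 0.91 [0.724 0.26  0.   ] [198. 128.]
bottle 0.9 [ 0.739 -0.262 -0.002] [374. 119.]
saucer 0.87 [ 0.393  0.039 -0.001] [276. 238.]
side [-0.03595008 -0.90473514  0.79068083]
lid 0.87 [ 0.473 -0.343 -0.003] [362. 331.]
lid 0.82 [ 0.254 -0.322  0.004] [271. 357.]
lid_knob 0.76 [ 0.253 -0.323  0.037] [270. 347.]
lid_knob 0.58 [ 0.474 -0.343  0.034] [364. 319.]
pot 0.76 [ 0.189  0.293 -0.004] [164. 220.]
pot 0.69 [0.491 0.349 0.046] [247. 177.]
pot_rim 0.
[... 359 characters left out ...]
5.]
saucer 0.65 [0.388 0.039 0.003] [257. 247.]
{'t': 1.2, 'q': array([ 1.20462092e+00,  1.30406509e-01,  1.48818094e+00,  3.75307203e-05,
        1.52299409e+00, -8.54026252e-02]), 'dq': array([-0.00039619, -0.00223187, -0.00203295, -0.00046865,  0.00169067,
        0.0002215 ]), 'joint_torque': array([ 1.39752596e-03, -5.59739327e+01, -4.92070484e+01,  7.67825986e-02,
        2.21300212e-02, -3.09649658e-05]), 'tool_pos': array([0.16623108, 0.57652957, 0.21864181]), 'orientation': array([-4.39587622e-01, -3.11065157e+00, -3.01962681e-05]), 'force': array([ 0.52853945,  0.33586485, -0.08223265]), 'wrist_torque': array([-0.04440837, -0.07651247, -0.04715893]), 'opening': 0.09271593195004989}
```

View pics/top0.png

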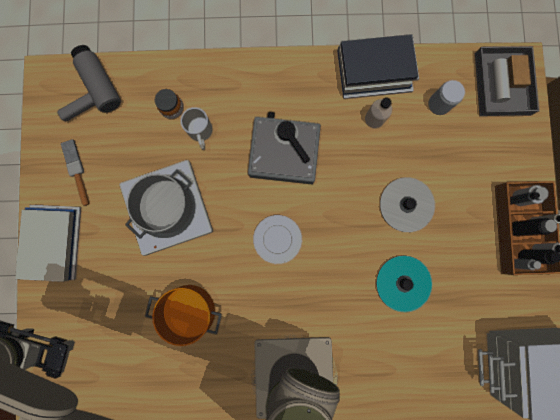

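```bash
python3 - <<'E'
from h import *
im=cv2.imread("pics/top0.png"); 
a=cv2.resize(im[160:320,340:470],None,fx=3,fy=3);b=cv2.resize(im[90:250,230:360],None,fx=3,fy=3)
cv2.imwrite("pics/crop.png",np.hstack([a,b]))
P=cloud(np.load("top0.npy"),"top")
z=P[...,2]
def sel(x,y,r,z0,z1):
    return P[(np.hypot(P[...,0]-x,P[...,1]-y)<r)&(z>z0)&(z<z1)]
def circ(Q):
    hull=cv2.convexHull((Q[:,:2]).astype(np.float32))
    (c,r)=cv2.minEnclosingCircle(hull); return np.round(c,4),round(r,4),len(Q),Q[:,:2].mean(0).round(4),np.median(Q[:,2]).round(4)
print("knob",circ(sel(.477,-.341,.03,.045,.06)))
print("plate",circ(sel(.477,-.341,.1,.008,.022)))
Q=sel(.49,.347,.085,.135,.152);print("rim",circ(Q))
A=np.c_[2*Q[:,:2],np.ones(len(Q))];s=np.linalg.lstsq(A,(Q[:,:2]**2).sum(1),rcond=None)[0];print(s)
Q=sel(.65,0,.15,.088,.105);print("lever",circ(Q)); 
vx,vy,x0,y0=cv2.fitLine(Q[:,:2].astype(np.float32),cv2.DIST_HUBER,0,.01,.01).ravel();print(vx,vy,x0,y0)
Q=sel(.65,0,.16,.05,.066); print("box",cv2.minAreaRect(Q[:,:2].astype(np.float32)))
E
```

```text
knob (array([ 0.4793, -0.3424]), 0.016, 99, array([ 0.4793, -0.3421]), np.float64(0.0511))
plate (array([ 0.4796, -0.3431]), 0.081, 2178, array([ 0.4796, -0.3419]), np.float64(0.0131))
rim (array([0.492 , 0.3458]), 0.0774, 370, array([0.4919, 0.3509]), np.float64(0.143))
[ 0.49105967  0.34522618 -0.35482608]
lever (array([ 0.6543, -0.0169]), 0.0657, 472, array([ 0.6646, -0.0106]), np.float64(0.0947))
0.8477984 0.5303187 0.6646397 -0.010582628
box ((0.6438396573066711, 0.009721770882606506), (0.19013294577598572, 0.17164282500743866), 82.0470962524414)
```

View pics/crop.png

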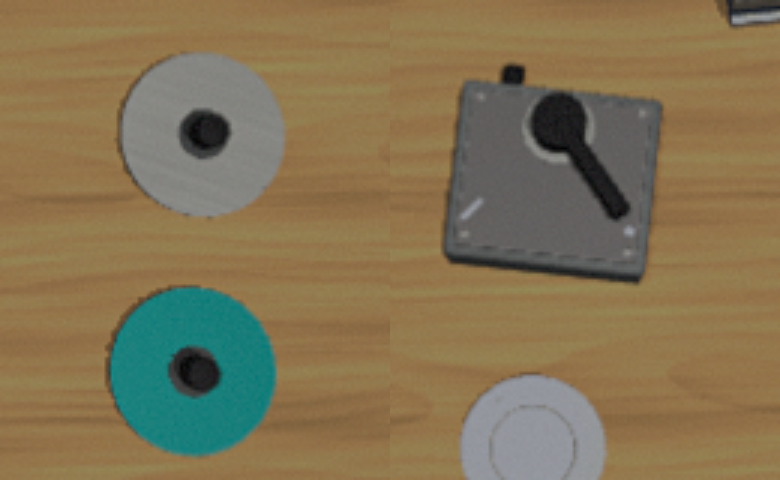

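The steel lid at pixel (407,204) is plain metal, while the turquoise lid at (404,283) is the look-alike. The steel pot on the hotplate is at (165,205), with the orange decoy at (183,313). The crop confirms the steel lid, and shows the lever at the stud with its hub at pixel (286,130).

Request:
apply_moves --commands '[3.5,-4.5,0.7,0,0,0,6.5,3.5,-4.5,0.7,0,0,0,6.5,3.5,-4.5,0.7,0,0,0,6.5,3.5,-4.5,0.7,0,0,0,6.5,3.5,-4.5,0.7,0,0,0,6.5,3.5,-4.5,0.7,0,0,0,6.5,3.5,-4.5,0.7,0,0,0,6.5,3.5,-4.5,0.7,0,0,0,6.5]' --squeeze 25

```text
t: 2.2
tool_pos: [0.4501, 0.2072, 0.2759]
orientation: [0.427, 3.11, 0.002]
force: [0.3, 1.1, 0.7]
opening: 0.0649
```

Request:
apply_moves --commands '[0.4,-6,0,0,0,0,6.5,0.4,-6,0,0,0,0,6.5,0.4,-6,0,0,0,0,6.5,0.4,-6,0,0,0,0,6.5,0.4,-6,0,0,0,0,6.5,0.4,-6,0,0,0,0,6.5,0.4,-6,0,0,0,0,6.5,0.4,-6,0,0,0,0,6.5]'

```text
t: 3.2
tool_pos: [0.4832, -0.2887, 0.2785]
orientation: [0.426, 3.103, 0.001]
force: [1.3, 0.3, 0.5]
opening: 0.0648
```

Request:
apply_moves --commands '[-0.4,-5.2,0,0,0,0,6.5,0,0,-4,0,0,0,6.5,0,0,-4.5,0,0,0,6.5,0,0,-4.5,0,0,0,6.5,0,0,-4,0,0,0,6.5,0,0,0,0,0,0,6.5]'

```text
t: 3.95
tool_pos: [0.4769, -0.3483, 0.1043]
orientation: [0.438, 3.1, -0.002]
force: [-0.4, 0.2, -0.5]
opening: 0.0649
```

```bash
python3 - <<'E'
from h import *
from scipy.spatial.transform import Rotation as R
s=read_state(); print(s["tool_pos"],R.from_rotvec(s["orientation"]).as_matrix().round(4))
im,d=read_camera("side"); cv2.imwrite("pics/side1.png",cv2.resize(im[220:400,260:460],None,fx=3,fy=3))
E
```

```text
[ 0.476906   -0.34834522  0.10428531] [[-9.608e-01  2.771e-01  1.090e-02]
 [ 2.771e-01  9.609e-01 -2.500e-03]
 [-1.120e-02  6.000e-04 -9.999e-01]]
```

View pics/side1.png

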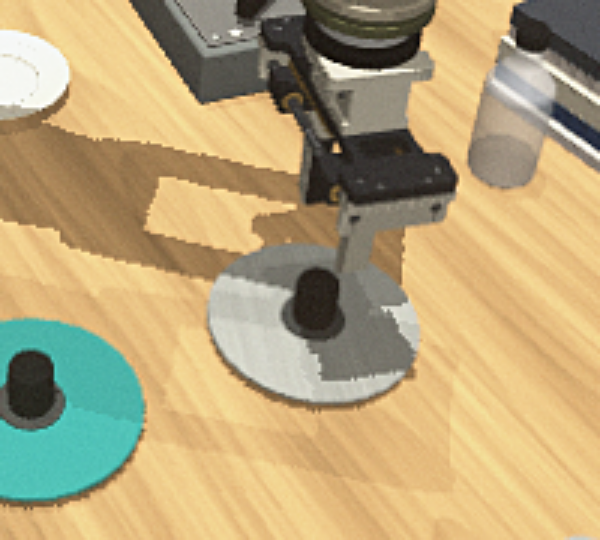

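The view shows the gripper above the steel lid, with the knob at crop pixel (316,298). I'll correct the tilt and the offset before going down.

Request:
apply_moves --commands '[0.24,0.6,0,0.0025,0.011,0,6.5,0,0,-2.5,0,0,0,6.5,0,0,-2,0,0,0,6.5,0,0,0,0,0,0,6.5]'

```text
t: 4.5
tool_pos: [0.4862, -0.3462, 0.0705]
orientation: [0.437, 3.097, -0.014]
force: [0.9, -0.1, -0.1]
opening: 0.065
```

Request:
apply_moves --commands '[-0.7,0.4,0,0,0,0,6.5,0,0,0,0,0,0,6.5,0,0,0,0,0,0,6.5]'

```text
t: 4.88
tool_pos: [0.4801, -0.3429, 0.0735]
orientation: [0.436, 3.094, -0.018]
force: [0.3, 1.0, -0.3]
opening: 0.0651
```

```bash
python3 - <<'E'
from h import *
from scipy.spatial.transform import Rotation as R
s=read_state(); print(s["tool_pos"],R.from_rotvec(s["orientation"]).as_matrix()[:,2].round(4),s["dq"].round(3))
E
```

```text
[ 0.48006283 -0.34292783  0.07350021] [ 0.015  -0.0136 -0.9998] [ 0.    -0.007  0.005  0.001  0.005  0.   ]
```

Request:
apply_moves --commands '[0,0,-2,0.014,0.015,0,6.5,0,0,0,0,0,0,6.5,0,0,0,0,0,0,6.5]'

```text
t: 5.25
tool_pos: [0.4811, -0.344, 0.0555]
orientation: [0.438, 3.108, -0.002]
force: [-0.0, -0.2, 0.6]
opening: 0.0649
```

```bash
cat > st.py <<'E'
from h import *
from scipy.spatial.transform import Rotation as R
s=read_state(); print(s["tool_pos"].round(4),R.from_rotvec(s["orientation"]).as_matrix()[:,2].round(4),s["force"].round(2),s["opening"])
E
python3 st.py
```

```text
[ 0.4811 -0.344   0.0555] [ 0.0023 -0.0015 -1.    ] [-0.01 -0.23  0.63] 0.06492057280339625
```

Level now. I'll go down and grip.

Request:
apply_moves --commands '[-0.15,0.15,-1.8,0,0,0,6.5,0,0,-1.5,0,0,0,6.5,0,0,0,0,0,0,6.5]'

```text
t: 5.62
tool_pos: [0.4794, -0.3423, 0.0207]
orientation: [0.438, 3.108, -0.003]
force: [-0.1, -0.0, 0.4]
opening: 0.0646
```

```bash
python3 st.py
```

```text
[ 0.4794 -0.3423  0.0207] [ 0.003  -0.0021 -1.    ] [-0.12 -0.02  0.42] 0.06459189309557231
```

Request:
apply_moves --commands '[0,0,0,0,0,0,2.5,0,0,0,0,0,0,2.5,0,0,0,0,0,0,2.5,0,0,0,0,0,0,2.5,0,0,0,0,0,0,2.5]' --squeeze 35

```text
t: 6.25
tool_pos: [0.4799, -0.3427, 0.0214]
orientation: [0.438, 3.107, -0.004]
force: [0.4, -0.3, -2.7]
opening: 0.0311
```

Request:
apply_moves --commands '[0,0,1,0,0,0,2.5,0,0,3,0,0,0,2.5,0,0,4,0,0,0,2.5,0,0,5,0,0,0,2.5,0,0,5,0,0,0,2.5,0,0,5,0,0,0,2.5,0,0,2,0,0,0,2.5,0,0,0,0,0,0,2.5]'

```text
t: 7.25
tool_pos: [0.4761, -0.3394, 0.281]
orientation: [0.438, 3.11, -0.0]
force: [0.3, -0.8, -3.7]
opening: 0.0314
```

```bash
python3 st.py
```

```text
[ 0.4761 -0.3394  0.281 ] [ 1.e-03 -4.e-04 -1.e+00] [ 0.29 -0.8  -3.7 ] 0.03136037978837012
```

Request:
apply_moves --commands '[0,2,0,0,0,0,2.5,0,4,0,0,0,0,2.5,0,5,0,0,0,0,2.5,0,5,0,0,0,0,2.5,0,5,0,0,0,0,2.5,0,5,0,0,0,0,2.5,0,5,0,0,0,0,2.5,0,5,0,0,0,0,2.5]'

```text
t: 8.25
tool_pos: [0.4662, 0.0372, 0.2657]
orientation: [-0.442, -3.091, -0.011]
force: [0.4, -0.3, -2.6]
opening: 0.0317
```

Request:
apply_moves --commands '[0,5,0,0,0,0,2.5,0,5,0,0,0,0,2.5,0,5,0,0,0,0,2.5,0,5,0,0,0,0,2.5,0,4,0,0,0,0,2.5,0,3,0,0,0,0,2.5,0,1,0,0,0,0,2.5,0,0,0,0,0,0,2.5]'

```text
t: 9.25
tool_pos: [0.4503, 0.3316, 0.2505]
orientation: [-0.425, -3.072, 0.005]
force: [0.9, 0.2, -2.7]
opening: 0.0312
```

```bash
python3 st.py
```

```text
[0.4503 0.3316 0.2505] [-0.0404  0.0026 -0.9992] [ 0.92  0.2  -2.74] 0.03121734320973457
```

Request:
apply_moves --commands '[2,0.7,0,0,-0.04,0,2.5,2,0.7,0,0,0,0,2.5,0,0,0,0,0,0,2.5,0,0,0,0,0,0,2.5]'

```text
t: 9.75
tool_pos: [0.4935, 0.3428, 0.2499]
orientation: [0.436, 3.107, 0.003]
force: [-0.2, 0.2, -3.5]
opening: 0.0315
```

```bash
python3 st.py
```

```text
[0.4935 0.3428 0.2499] [ 0.0046  0.0011 -1.    ] [-0.22  0.17 -3.51] 0.031538342896831995
```

Request:
apply_moves --commands '[-0.2,0.25,-2,0,0.004,0,2.5,0,0,-2,0,0,0,2.5,0,0,-1.5,0,0,0,2.5,0,0,0,0,0,0,2.5]'

```text
t: 10.25
tool_pos: [0.4896, 0.3441, 0.1891]
orientation: [-0.437, -3.109, 0.001]
force: [-0.9, -0.2, -2.4]
opening: 0.0315
```

```bash
python3 st.py; python3 - <<'E'
from h import *
o=[]
for c in ["side","top"]:
    im,d=read_camera(c); np.save(c+"2.npy",d)
    for q in ["lid","pot_rim","pot"]:
        for r in spot_point(q,c)[:2]: X=w(r["point"],c); print(c,q,round(r["conf"],2),X.round(4))
    u,v=pix([.491,.346,.16],c).astype(int); o.append(cv2.resize(im[max(0,v-65):v+65,max(0,u-65):u+65],(390,390)))
    P=cloud(d,c)
    Q=P[(np.hypot(P[...,0]-.491,P[...,1]-.346)<.09)&(P[...,2]>.174)&(P[...,2]<.19)]
    if len(Q): print("lid plate",c,cv2.minEnclosingCircle(Q[:,:2].astype(np.float32)),np.median(Q[:,2]))
cv2.imwrite("pics/over.png",np.hstack(o))
E
```

```text
[0.4896 0.3441 0.1891] [-1.9e-03 -5.0e-04 -1.0e+00] [-0.88 -0.25 -2.44] 0.03148461087019675
side lid 0.72 [0.4868 0.3437 0.1676]
side lid 0.6 [ 0.2523 -0.3221  0.0018]
side pot_rim 0.57 [0.1911 0.2963 0.1024]
side pot_rim 0.55 [0.4903 0.3476 0.1455]
side pot 0.93 [ 0.1904  0.2954 -0.0011]
side pot 0.79 [0.4927 0.3441 0.0461]
lid plate side ((0.4856215715408325, 0.3436846137046814), 0.08318879455327988) 0.1823711517600941
top lid 0.97 [ 0.2562 -0.3227 -0.0037]
top lid 0.81 [0.4891 0.3487 0.172 ]
top pot 0.56 [0.1921 0.2942 0.0019]
lid plate top ((0.4911336302757263, 0.3438696563243866), 0.08042434602975845) 0.18408128095309872
```

View pics/over.png

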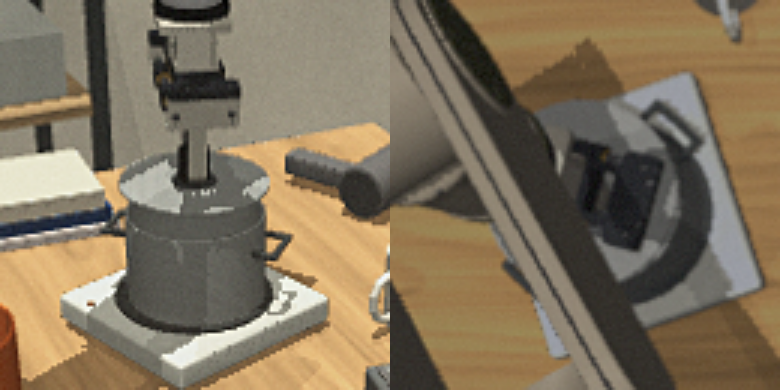

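The lid is level above the pot at about 1 mm offset: side view lid (195,183), pot below it at (200,235). I'll make a small correction and lower it.

Request:
apply_moves --commands '[0.2,0.15,-0.8,0,0,0,2.5,0,0,-0.6,0,0,0,2.5,0,0,0,0,0,0,2.5]'

```text
t: 11.02
tool_pos: [0.4937, 0.3468, 0.1779]
orientation: [0.437, 3.108, 0.005]
force: [0.7, 0.3, -2.4]
opening: 0.0313
```

```bash
python3 st.py
```

```text
[0.4937 0.3468 0.1779] [ 0.0032  0.0026 -1.    ] [ 0.68  0.3  -2.41] 0.031336644801882176
```

Request:
apply_moves --commands '[-0.2,-0.1,-0.6,0,0,0,2.5,0,0,-0.5,0,0,0,2.5,0,0,0,0,0,0,2.5]'

```text
t: 11.4
tool_pos: [0.4913, 0.3455, 0.1658]
orientation: [0.437, 3.109, 0.004]
force: [-0.9, -0.3, -3.6]
opening: 0.0315
```

```bash
python3 st.py
```

```text
[0.4913 0.3455 0.1658] [ 0.0027  0.0022 -1.    ] [-0.9  -0.25 -3.63] 0.03146605266152898
```

Request:
apply_moves --commands '[0,0,-0.5,0,0,0,2.5,0,0,-0.4,0,0,0,2.5,0,0,0,0,0,0,2.5]'

```text
t: 11.78
tool_pos: [0.4917, 0.3457, 0.1568]
orientation: [0.437, 3.108, 0.005]
force: [0.7, -0.4, -2.2]
opening: 0.0317
```

```bash
python3 st.py
```

```text
[0.4917 0.3457 0.1568] [ 0.0036  0.0027 -1.    ] [ 0.67 -0.39 -2.15] 0.03165539471935589
```

Request:
apply_moves --commands '[0,0,-0.15,0,0,0,2.5,0,0,0,0,0,0,2.5]'

```text
t: 12.02
tool_pos: [0.492, 0.3459, 0.1568]
orientation: [0.436, 3.107, 0.006]
force: [1.2, -0.4, -3.9]
opening: 0.0314
```

```bash
python3 st.py
```

```text
[0.492  0.3459 0.1568] [ 0.0046  0.0031 -1.    ] [ 1.24 -0.38 -3.92] 0.031372243027099254
```

Request:
apply_moves --commands '[0,0,-0.25,0,0,0,2.5,0,0,-0.1,0,0,0,2.5]'

```text
t: 12.28
tool_pos: [0.4926, 0.3462, 0.1564]
orientation: [0.436, 3.105, 0.008]
force: [-0.4, -0.6, 2.1]
opening: 0.0317
```

```bash
python3 st.py
```

```text
[0.4926 0.3462 0.1564] [ 0.0069  0.0041 -1.    ] [-0.39 -0.59  2.15] 0.03165701933995367
```

Contact: the force went from −3 to +2 N at the expected home height. Releasing.

Request:
apply_moves --commands '[0,0,0,0,0,0,4.2,0,0,0,0,0,0,5.5,0,0,0,0,0,0,5.5,0,0,1,0,0,0,5.5,0,0,3,0,0,0,5.5,0,0,4,0,0,0,5.5,0,0,4,0,0,0,5.5,0,0,0,0,0,0,5.5]'

```text
t: 13.28
tool_pos: [0.4925, 0.3462, 0.282]
orientation: [0.436, 3.104, 0.01]
force: [-0.0, 0.6, -0.2]
opening: 0.0551
```

Request:
apply_moves --commands '[1.5,-4.5,0,0,0,0,0,1.5,-5.5,0,0,0,0,0,1.5,-5.5,0,0,0,0,0,1.5,-5.5,0,0,0,0,0,1.5,-5.5,0,0,0,0,0,1.5,-5,0,0,0,0,0,0,-5,0,0,0,0,0,0,0,0,0,0,0,0]'

```text
t: 14.28
tool_pos: [0.5811, -0.0296, 0.2778]
orientation: [0.432, 3.109, 0.01]
force: [0.2, 0.9, -0.0]
opening: 0.0004
```

```bash
python3 st.py; python3 - <<'E'
from h import *
o=[]
for c in ["side","top"]:
    im,d=read_camera(c)
    u,v=pix([.491,.346,.14],c).astype(int); o.append(cv2.resize(im[max(0,v-65):v+65,max(0,u-65):u+65],(390,390)))
    P=cloud(d,c)
    B=P[(np.hypot(P[...,0]-.491,P[...,1]-.346)<.09)]
    Q=B[(B[:,2]>.14)&(B[:,2]<.157)]; K=B[(B[:,2]>.18)&(B[:,2]<.195)]
    A=np.c_[Q[:,:2],np.ones(len(Q))]; s=np.linalg.lstsq(A,Q[:,2],rcond=None)[0]
    print(c,"plate",cv2.minEnclosingCircle(Q[:,:2].astype(np.float32)),np.median(Q[:,2]),"slope",s[:2].round(3),"knob",K.mean(0).round(4),len(K))
cv2.imwrite("pics/home.png",np.hstack(o))
E
```

```text
[ 0.5811 -0.0296  0.2778] [ 0.0035  0.0057 -1.    ] [ 0.22  0.86 -0.02] 0.00039645503723475454
side plate ((0.49101269245147705, 0.34342074394226074), 0.08376433700323105) 0.14956370839278013 slope [0.006 0.015] knob [0.4875 0.3415 0.1864] 52
top plate ((0.4925892949104309, 0.3458952307701111), 0.08094384521245956) 0.14796507109243506 slope [ 0.002 -0.002] knob [0.4921 0.3447 0.1858] 129
```

View pics/home.png

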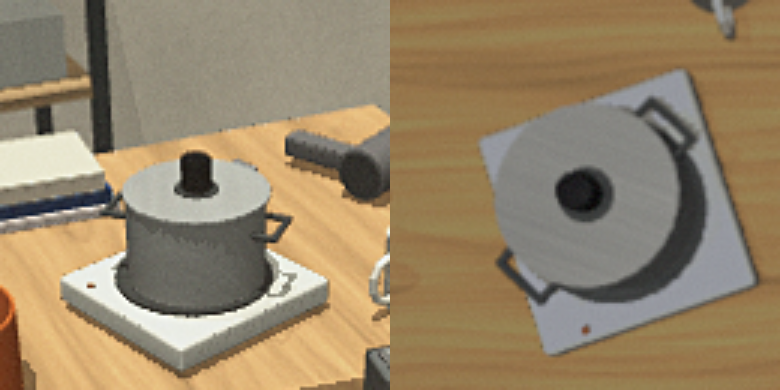

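The lid sits level and home: top plate z is 0.148 against an expected 0.149, its centre is within 1.5 mm, and the slope is about 0. Next is the lever. I'll position the closed fingers on its −y side.

Request:
apply_moves --commands '[3.5,-2.5,0,0,0,0,0,3.2,-2.3,0,0,0,0,0,0,0,-4,0,0,0,0,0,0,-4,0,0,0,0,0,0,-3,0,0,0,0,0,0,0,0,0,0,0]'

```text
t: 15.12
tool_pos: [0.65, -0.0641, 0.1642]
orientation: [0.409, 3.113, 0.016]
force: [-0.2, 0.1, -0.6]
opening: 0.0008
```

```bash
python3 st.py
```

```text
[ 0.65   -0.0641  0.1642] [ 0.0032  0.01   -0.9999] [-0.23  0.1  -0.64] 0.0007688188102820977
```

Request:
apply_moves --commands '[0.1,-1.6,-1,-0.01,0,0,0,0,0,-2.5,0,0,0,0,0,0,0,0,0,0,0]'

```text
t: 15.5
tool_pos: [0.6537, -0.0805, 0.1328]
orientation: [0.403, 3.106, -0.003]
force: [-0.8, 0.3, -0.4]
opening: 0.0006
```

```bash
python3 st.py
```

```text
[ 0.6537 -0.0805  0.1328] [ 0.0092 -0.0028 -1.    ] [-0.8   0.26 -0.44] 0.0005759976449468823
```

Request:
apply_moves --commands '[0,0,-3,0,0,0,0,0,0,-2.4,0,0,0,0,0,0,0,0,0,0,0]'

```text
t: 15.88
tool_pos: [0.6578, -0.0825, 0.0851]
orientation: [0.402, 3.096, -0.005]
force: [-0.1, 0.2, -0.6]
opening: 0.0003
```

```bash
python3 st.py
```

```text
[ 0.6578 -0.0825  0.0851] [ 0.0187 -0.0057 -0.9998] [-0.11  0.18 -0.62] 0.00030812397440686313
```

Request:
apply_moves --commands '[-1.2,1.5,-0.6,0,0.015,0,0,-1,1.2,0,0,0,0,0,-1,1.2,0,0,0,0,0]'

```text
t: 16.25
tool_pos: [0.6276, -0.0429, 0.084]
orientation: [0.405, 3.104, -0.01]
force: [3.5, -2.0, -0.6]
opening: 0.0001
```

```bash
python3 st.py
```

```text
[ 0.6276 -0.0429  0.084 ] [ 0.0106 -0.0081 -0.9999] [ 3.53 -2.03 -0.58] 7.707812932300078e-05
```

Request:
apply_moves --commands '[-0.9,1.5,-0.2,0,0,0,0,-0.9,1.5,0,0,0,0,0,-0.1,1.5,0,0,0,0,0,0,1.3,0,0,0,0,0]'

```text
t: 16.75
tool_pos: [0.6064, 0.0205, 0.0835]
orientation: [0.403, 3.103, -0.009]
force: [-0.1, -0.5, -0.1]
opening: 0.0005
```

```bash
python3 st.py
```

```text
[0.6064 0.0205 0.0835] [ 0.0118 -0.0075 -0.9999] [-0.11 -0.53 -0.13] 0.0004931775137851071
```

The lever has snapped over, since the push force is gone. Backing off, lifting and checking.

Request:
apply_moves --commands '[-1,-2,0,0,0,0,0,0,0,3,0,0,0,0,0,0,5,0,0,0,0,0,-3,5,0,0,0,0,-3,-5,4,0,0,0,0,-3,-5,0,0,0,0,0,-3,-5,0,0,0,0,0,0,0,0,0,0,0,0]'

```text
t: 17.75
tool_pos: [0.5024, -0.181, 0.2516]
orientation: [0.401, 3.108, -0.015]
force: [-0.3, 0.8, -0.1]
opening: 0.0007
```

```bash
python3 st.py; python3 - <<'E'
from h import *
o=[]
im,d=read_camera("top"); P=cloud(d,"top"); z=P[...,2]
B=P[(np.hypot(P[...,0]-.491,P[...,1]-.346)<.09)&(z>.14)&(z<.157)]
print("lid",cv2.minEnclosingCircle(B[:,:2].astype(np.float32)),np.median(B[:,2]))
Q=P[(np.hypot(P[...,0]-.688,P[...,1]-.0035)<.11)&(np.hypot(P[...,0]-.688,P[...,1]-.0035)>.03)&(z>.088)&(z<.105)]
v=Q[:,:2].mean(0)-[.6884,.0035]; print("lever",len(Q),.561-np.arctan2(-v[1],-v[0]))
for q in ["lever_grip","lid","mug","bottle","saucer"]:
    for r in spot_point(q,"top")[:2]: print(q,round(r["conf"],2),w(r["point"],"top").round(3))
cv2.imwrite("pics/end.png",im)
E
```

```text
[ 0.5024 -0.181   0.2516] [ 0.0062 -0.0106 -0.9999] [-0.29  0.79 -0.06] 0.0006952935531343727
lid ((0.49252140522003174, 0.3459911048412323), 0.08101131021976471) 0.14804734385042323
lever 187 1.3812300717237294
lever_grip 0.72 [0.634 0.061 0.081]
lid 0.77 [ 0.259 -0.32  -0.006]
lid 0.67 [0.488 0.353 0.135]
mug 0.79 [0.729 0.263 0.003]
mug 0.19 [ 0.39   0.035 -0.001]
bottle 0.66 [ 0.743 -0.262 -0.003]
saucer 0.72 [0.393 0.036 0.   ]
```

View pics/end.png

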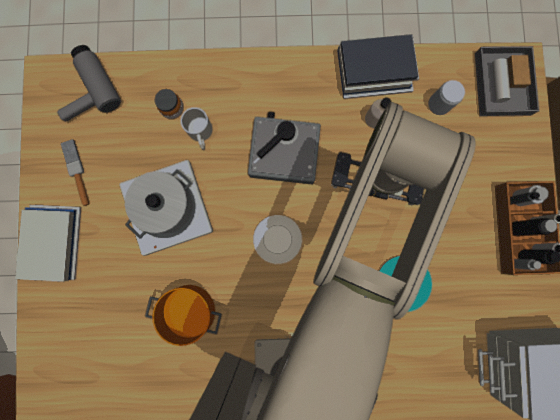

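The lever now points at the on bar, tip at pixel (262,158), measured at 1.38 rad. The lid is on the pot at (155,203), the bystanders haven't moved, and the arm is clear.

```bash
python3 -c "from plant import *; print(close_job())"
```

```text
the job is handed in; nothing more can be done
None
```

The lid is on the pot and the lever is at its on stop. I handed the job in at about 18 s of the 61 s allowed.

I picked the steel lid up by its knob and lowered it until the wrist force showed it resting on the rim. After releasing it I pushed the lever with closed fingers until it snapped on, then backed the arm away.

- **Lid:** the top camera put its plate at z = 0.148 m, against 0.149 m expected. It was within about 2 mm of the pot axis and unchanged after the lever was turned. The top camera measured almost no slope (0.002). The side camera's noisier fit gave 0.015, still under the 0.035 rad limit.
- **Lever:** it measured about 1.38 rad, above the 1.3 rad needed, and the picture shows it lying along the on bar.
- **Other things on the desk:** the mug, bottle and saucer were where they started, within the roughly 5 mm camera error. The pot is still on the hotplate and the robot was touching nothing.

No check failed. The largest disagreement was the network's lid position in the last picture, about 7 mm from the depth measurement sideways and 1 mm in height. I trusted the depth measurement. The side camera's depth readings of the lid were also 2–5 mm off the top camera's.

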